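Tare the dial scale with the empty canister

TASK

One of the two identical closed canisters is empty and the other holds a steel weight; you can only tell by feeling their weight. Set the empty one down gently in the middle of the scale's pan, leave the full one standing upright on the table, and then turn the knob sunk in the well of the scale's sloping front until the dial's zero triangle stands at the needle's tip. Do not tip the canisters over or push the pan down onto its stop, and do not disturb the other things on the table.

Things in the scene. Friction and masses are not known exactly. Their poses are not given: they have to be found in the camera images.
- scale: White mechanical dial scale with grey cheeks, fixed to the table: 238 mm deep, 241 mm wide, origin at the centre of its underside, local -x is its front. Its rear top (local x from -12 mm back) is flat, 88 mm high, with the pan above; its front is a panel sloping down at 28 degrees to a front edge 28 mm high: dial on the left half (local +y), well with the tare knob on the right half.
- well_mouth (a point): Centre of the well's round mouth, in the face of the sloping panel; local z is the well's axis, square out of the panel: 28 degrees from vertical, leaning to the scale's front. Local x points up the slope, y across it. The well is 88 mm wide and 24 mm deep with straight walls and a flat floor; the knob stands in its middle. There is room for fingers only along this axis, with a few mm to spare.
- knob_top (a point): Centre of the top face of the tare knob, 4 mm below the panel's face and 20 mm above the well's floor; local z is the knob's axis, out of the panel, the same as the well's. The knob is black, round and fluted, 34 mm in diameter, with straight sides 16 mm high; it can be gripped at any angle round its axis.
- tare_knob (a joint): Angle of the tare knob (rad), growing clockwise as seen facing the panel, from end stop -1.8 to end stop 3.8. It turns at about 0.04 N m and stays where it is left. Each rad of knob turns the dial face 0.36 rad the same way; the job takes about 1.5 to 3.1 rad clockwise, more than one grasp.
- dial_zero (a point): Zero of the dial face: a solid black triangle at its rim (other marks are plain lines), pointing at the dial's centre; the point is on the triangle's middle line, 40 mm from the dial's centre. Turns with the knob. The dial is 105 mm wide under a clear cover, stands 12 mm proud of the panel, and its centre lies 113 mm to the left (+y of well_mouth) of the well's.
- needle_tip (a point): Tip of the dial's black needle, 40 mm from the dial's centre, in the same plane as dial_zero. With the pan empty it points straight up the slope; under load it turns clockwise, 0.24 rad for each mm that the pan sinks. With the triangle exactly at the needle the two points coincide.
- pan_top (a point): Centre of the upper face of the scale's round steel pan, 124 mm in diameter, level, 114.5 mm above the table when empty; nothing stands above it and it has no rim.
- pan (a joint): How far the sprung pan has sunk (m): 0 empty, about 2 mm for each 100 g, 0.020 on its stop. It sinks by about 2 mm under the empty canister and by 9 to 13 mm under the full one.
- canister_1: Closed round aluminium canister with a knurled screw lid (shut, not to be opened): 60 mm in diameter, lid 61 mm, 90 mm tall, origin at the centre of its underside, z up. Looks the same as canister_2. One of the two, a different one each time, holds a steel weight (about 0.45 to 0.65 kg in all), the other is empty (0.08 to 0.14 kg in all).
- canister_2: The other canister, identical in look and size: 60 mm in diameter, 90 mm tall, origin at the centre of its underside, z up. See canister_1.
- spray: Bystander, to be left alone: small blue-and-white spray bottle, 40 mm in diameter, 137 mm tall, origin at the centre of its underside.
- dropper_bottle: Bystander, to be left alone: small dropper bottle, 24 mm in diameter, 67 mm tall, standing behind the canisters, origin at the centre of its underside. Behind it, along the back, stand open cartons with fronts from x = 0.69 and flaps to 0.37 m high.
- tape_roll: Bystander, to be left alone: white roll of tape lying flat, 50 mm in diameter, 26 mm tall, origin at the centre of its underside.
- marker: Bystander, to be left alone: black marker pen, 140 mm long (local y), 16 mm thick, lying on the table, origin under its middle.
- timer: Bystander, to be left alone: white timer, 61 by 63 mm, 20 mm tall, lying on the table, origin at the centre of its underside. (A big fixed cool box fills the left end of the table from x = 0.36 and y = 0.53 on, 0.44 m high: keep the arm clear of it.)

How it is judged:
By the outcome, as a careful person would: the job done as asked, in the order asked, and still so for the second after the job is handed in, with the robot touching nothing.
It also fails if it takes over 72 s, if anything falls off the work surface, if the arm or the gripper's body presses on something with over 40 N, if the wrist force passes 120 N, or if a joint passes its speed limit or range.

ROBOT

A 6-joint arm with a two-finger parallel gripper is mounted at the origin on a cart in front of the work surface, level with it; the furniture and walls round the work are solid. World frame = base frame: x ahead of the robot, y to its left, z up, the work surface at z = 0. Lengths are in m, angles in rad, forces in N, time in s.
With the tool pointing down it reaches from about 0.35 to 0.775 m from the base axis. Payload 7.3 kg.
Tool frame: the origin (TCP) lies at the centre of the arm's flange, where the gripper is bolted on; the fingertips stand 178 mm ahead of it and the grasp point (between the pads) lies 159 mm ahead of it; z points along the fingers, y is the line along which they close (so a half turn about z gives the same grasp; the last joint's range is limited). The gripper opens to 92 mm and grips with 3 to 60 N. Pads are 19 mm wide; open, the fingers measure 130 mm over their backs; the gripper's body (75 mm by 190 mm) begins 47 mm behind the grasp point.
Start: joints at [-1.487, 0.342, 1.524, -0, 1.275, -0.146], TCP at [0.12, -0.511, 0.405] pointing down, gripper open.
Joint ranges: [-2.53, 2.53], [-0.77, 2.02], [0.04, 2.7], [-1, 4.14], [0.28, 2.66], [-3.11, 3.11]. Speed limits (rad/s): [2.57, 2.57, 3.14, 3.14, 3.14, 3.14].

INTERFACE

Orientations are given as [roll, pitch, yaw] about the fixed x, y, z axes, in that order (R = Rz(yaw) Ry(pitch) Rx(roll)).
In Python, from cell import robot gives the robot as it stands.
- The arm moves only by the tool pendant, called after "Call:" as name(argument=value, ...) on one line, values as JSON. Schema: {"type":"object","properties":{"motion":{"type":"object","properties":{"moves":{"type":"array","items":{"type":"array","items":{"type":"number"},"minItems":6,"maxItems":6},"minItems":1,"maxItems":8}},"additionalProperties":false,"required":["moves"]},"jaw":{"type":"number"},"grip_force":{"type":"number"},"only":{"type":"string"},"quiet":{"type":"boolean"},"lines":{"type":"string"}},"required":["motion"],"additionalProperties":false}. motion is an object whose key "moves" holds a list of rows, 1 to 8 of them, each of 6 numbers: dx, dy, dz in m, then a rotation vector rx, ry, rz in rad; each row shifts and turns the commanded pose from where the row before left it, along the tool's axes as they then stand; what a row does not reach is not made up. A row lasts 1/12 s, in which the tool goes at most 0.0417 m and 0.125 rad, less where a joint would pass 70% of its speed; a pose out of reach is approached as far as the arm can. jaw is the finger opening in m, set as the call begins (left out keeps the last). The fingers move at their own pace and stop on an object; grip_force is the grip in N (left out, the last holds). Time passes only in rows, so rows that do not move let the fingers close. The tool returns the time, the measured TCP pose, the force, the opening and the grip force at its end. only (a regular expression) keeps the lines of the reply that match it, lines (a string "A,B") keeps lines A to B, and quiet returns only ok. Input that does not fit is refused with a message, and nothing moves.
- robot.observe(): the state, without advancing time (a new reading comes with each control period).
- robot.read_camera(name): name is "scene" or "top" or "wrist"; returns a dict with "image" (480x640x3 uint8, red, green, blue), "fx", "fy", "cx", "cy" (pixels), "k1" (the pictures are not rectified: a ray, as slopes to the right and down, at radius r is drawn at 1 + k1 r^2 times it, then the intrinsics apply), "pose" (4x4, takes a point from camera to world coordinates). Camera axes: x right, y down, z forward; pixel columns grow to the right and rows downward; lengths in m; the calibration is good to about 2 mm. A picture is of the moment at which its call begins. There is no depth.
- robot.hand_in(): hands the job in; it is judged then, once.
The state is a dict: "time": time; "qpos": joint angles; "qvel": joint speeds; "joint_efforts": joint torques, N m; "tool_pos": TCP position; "tool_rot": TCP orientation; "contact_force": force on the tool from outside, world axes, zero at the start; "torque": the same for the moment, N m; "opening": finger opening in m; "grip_force": force on a finger pad.
Only numpy, scipy, OpenCV 4.12 (cv2) and the standard library are available. Lean on these libraries where they do the work, as an engineer would, in place of code of your own. Each camera call takes 0.05 s, during which the arm holds its last target. There are 200 camera calls.

## Working session

There is one attempt and no reset: what is moved stays moved. The work goes in short steps, Python scripts to look and compute and a tool call to move; the robot and the scene stay as the last step left them, time stands still between calls to the robot, and variables do not carry over. Pictures are saved under pics/ and viewed, at most 10 in all, crops included, and the job is handed in when it is done.

```bash
ls; mkdir -p pics
```

Run:
```python
from cell import robot
import cv2,numpy as np
for n in ["scene","top"]:
    c=robot.read_camera(n); cv2.imwrite(f"pics/{n}0.png",c["image"][:,:,::-1])
    print(n,c["fx"],c["fy"],c["cx"],c["cy"],c["k1"]);print(np.round(c["pose"],3))
print(robot.observe())
```

```text
cell.py
pics
scene 513.6102116141902 513.6102116141902 319.78865439929456 238.82812021542924 -0.10760183706595883
[[-0.783 -0.405  0.473  0.002]
 [-0.623  0.516 -0.588  0.495]
 [-0.006 -0.755 -0.656  0.836]
 [ 0.     0.     0.     1.   ]]
top 433.5824200039327 433.5824200039327 321.7658146092266 240.59132547553708 -0.01392986801234051
[[-0.025 -0.988  0.153  0.391]
 [-1.     0.027  0.011 -0.178]
 [-0.015 -0.153 -0.988  1.052]
 [ 0.     0.     0.     1.   ]]
{'time': 0.1, 'qpos': array([-1.48701084e+00,  3.42633917e-01,  1.52490954e+00, -7.50081998e-06,
        1.27539565e+00, -1.46025957e-01]), 'qvel': array([ 5.38707549e-05, -2.11163729e-03, -3.23268225e-03,  9.31873441e-04,
       -5.11469678e-04,  1.83510802e-04]), 'joint_efforts': array([ 1.41722463e-03, -4.32007205e+01, -2.44691616e+01,  7.18729338e-02,
        5.26969868e-02, -5.77255628e-05]), 'tool_pos': array([ 0.11958912, -0.51107525,  0.4041284 ]), 'tool_rot': array([-3.14025950e+00, -1.88821100e-04,  2.29813509e-01]), 'contact_force': array([-0.97428621, -0.02151822, -0.10819736]), 'torque': array([-0.02380801, -0.02608102, -0.0037939 ]), 'grip_force': 0.0, 'opening': 0.09179179965434373}
```
View pics/scene0.png

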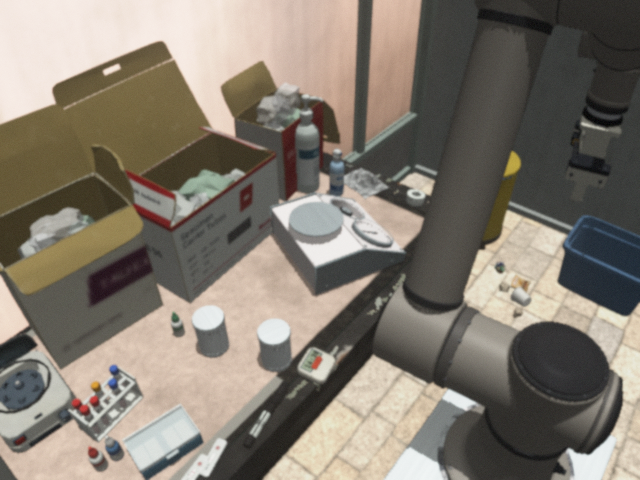

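View pics/top0.png

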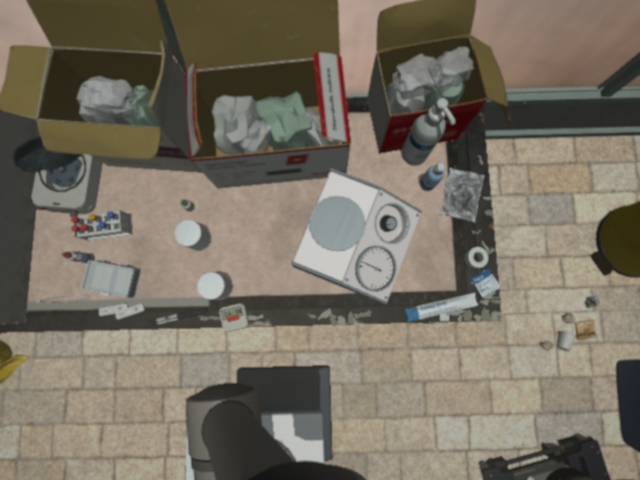

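The scene view shows the canisters at about (210,330) and (274,345), with the scale pan at (316,222). In the top view the lids are at (189,233) and (212,286), the pan at (337,222), the well at (389,223) and the dial at (377,267). The scale's front faces −y.

Create h.py:
```python
import numpy as np,cv2
from scipy.spatial.transform import Rotation as R
from cell import robot
def K(c): return np.array([[c["fx"],0,c["cx"]],[0,c["fy"],c["cy"]],[0,0,1.]])
def ray(c,uv):
    p=cv2.undistortPoints(np.array([[uv]],float),K(c),np.array([c["k1"],0,0,0.]))[0,0]
    # note: model as cv2's radial k1
    T=np.array(c["pose"]); return T[:3,3],T[:3,:3]@np.array([*p,1.])
def plane(c,uv,z):
    o,d=ray(c,uv); return o+d*(z-o[2])/d[2]
def tri(views):
    A=np.zeros((3,3));b=np.zeros(3);L=[]
    for c,uv in views:
        o,d=ray(c,uv);d=d/np.linalg.norm(d);P=np.eye(3)-np.outer(d,d);A+=P;b+=P@o;L.append((P,o))
    x=np.linalg.solve(A,b); return x,[float(np.linalg.norm(P@(x-o))) for P,o in L]
def proj(c,X):
    T=np.linalg.inv(np.array(c["pose"]));p=T[:3,:3]@np.asarray(X,float)+T[:3,3]
    s=p[:2]/p[2];s=s*(1+c["k1"]*(s@s)); return np.array([c["fx"]*s[0]+c["cx"],c["fy"]*s[1]+c["cy"]])
def frame(ob): 
    T=np.eye(4);T[:3,:3]=R.from_euler("xyz",ob["tool_rot"]).as_matrix();T[:3,3]=ob["tool_pos"];return T
def blobs(m,amin,amax):
    cs,_=cv2.findContours(m.astype(np.uint8),cv2.RETR_EXTERNAL,cv2.CHAIN_APPROX_NONE)
    return [(cv2.contourArea(k),cv2.fitEllipse(k)) for k in cs if amin<cv2.contourArea(k)<amax and len(k)>5]
```

Run:
```python
from h import *
c=robot.read_camera("top");s=robot.read_camera("scene")
for n,cc,box,lo in [("top",c,(150,310,160,430),0),("scene",s,(180,390,180,420),0)]:
    im=cc["image"];hsv=cv2.cvtColor(im,cv2.COLOR_RGB2HSV)
    for name,pts in [("top",[(189,233),(212,286),(337,222),(300,240),(389,223),(350,270),(250,250)]),("scene",[(209,317),(273,331),(316,222),(290,240),(209,340),(274,355)])]:
        if name==n: print(n,[(p,hsv[p[1],p[0]].tolist(),im[p[1],p[0]].tolist()) for p in pts])
    m=np.zeros(im.shape[:2],bool);b=box
    m[b[0]:b[1],b[2]:b[3]]=(hsv[b[0]:b[1],b[2]:b[3],1]<22)
    for th in (190,205,220):
        for a,e in blobs(m&(hsv[...,2]>th),200,9000): print(n,th,a,np.round(e[0],1),np.round(e[1],1),round(e[2]))
v=np.vstack([cv2.resize(c["image"][160:310,165:435],(800,444),interpolation=cv2.INTER_CUBIC)])
cv2.imwrite("pics/c1.png",v[:,:,::-1])
```

```text
top [((189, 233), [87, 12, 196], [187, 196, 195]), ((212, 286), [77, 9, 198], [191, 198, 195]), ((337, 222), [93, 18, 154], [143, 153, 154]), ((300, 240), [15, 36, 154], [154, 143, 132]), ((389, 223), [94, 17, 119], [111, 118, 119]), ((350, 270), [15, 6, 180], [180, 178, 176]), ((250, 250), [14, 51, 171], [171, 153, 137])]
top 190 432.5 [210.2 285.5] [23.1 23.9] 46
top 190 1241.0 [323.6 255.6] [37.2 59.4] 112
top 190 286.0 [189. 234.] [16.6 23.8] 35
top 190 970.5 [349.  193.9] [32.8 56.9] 111
scene [((209, 317), [90, 5, 237], [232, 237, 237]), ((273, 331), [90, 4, 237], [233, 237, 237]), ((316, 222), [93, 14, 180], [170, 179, 180]), ((290, 240), [0, 9, 88], [88, 85, 85]), ((209, 340), [40, 8, 99], [98, 99, 96]), ((274, 355), [30, 3, 93], [93, 93, 92])]
scene 190 261.0 [317.2 364.8] [24.8 30.3] 95
scene 190 627.0 [273.3 330.7] [24.8 32.4] 83
scene 190 569.0 [207.4 316.9] [23.1 31.6] 76
scene 190 1273.5 [339.5 241.3] [40.4 75.4] 77
scene 190 505.0 [363.8 220.4] [16.6 63. ] 131
scene 190 504.0 [302.1 209.5] [22.9 59.8] 75
scene 205 226.0 [322.4 367.1] [13.9 27.8] 33
scene 205 609.5 [273.2 330.6] [24.5 31.9] 83
scene 205 554.0 [207.5 316.7] [22.7 31.3] 76
scene 205 1174.0 [336.9 241.9] [38.9 68.6] 76
scene 205 395.0 [364.5 220.6] [15.6 57.5] 132
scene 205 414.5 [305.7 210.6] [24.2 63.4] 79
scene 220 570.5 [273.2 330.4] [23.8 30.7] 84
scene 220 520.5 [207.5 316.6] [22.1 30.1] 76
scene 220 928.0 [330.6 246.7] [26.7 61.2] 75
scene 220 257.0 [365.8 221.4] [14.1 51.9] 134
scene 220 305.0 [305.2 212. ] [25.6 57.7] 82
```

View pics/c1.png

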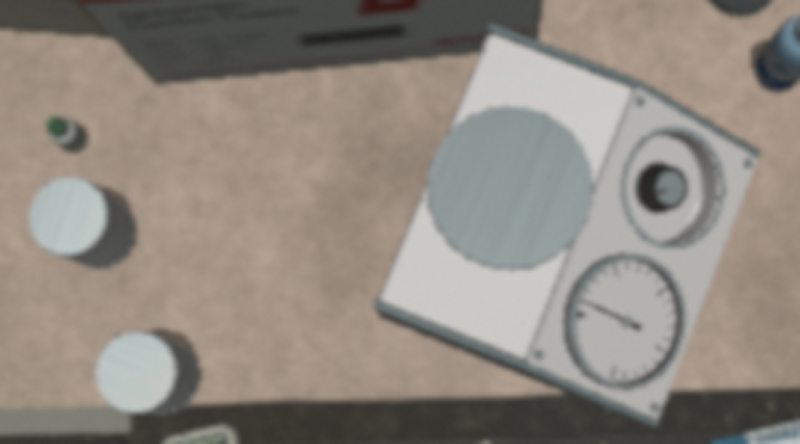

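The enlarged crop gives lid centres at (68,217) and (137,372), pan at (511,188), well mouth at about (675,188) and dial at (623,320). The needle points up-slope to the upper left.

Run:
```python
from h import *
c=robot.read_camera("top");s=robot.read_camera("scene")
def ell(c,box,f):
    im=c["image"].astype(int);hsv=cv2.cvtColor(c["image"],cv2.COLOR_RGB2HSV).astype(int)
    m=np.zeros(im.shape[:2],bool);x0,y0,x1,y1=box;m[y0:y1,x0:x1]=f(im,hsv)[y0:y1,x0:x1]
    m=cv2.morphologyEx(m.astype(np.uint8),cv2.MORPH_OPEN,np.ones((3,3)))
    a,e=max(blobs(m,50,9999));print(np.round(e[0],1),np.round(e[1],1));return e[0]
lid=lambda im,h:(im[...,2]-im[...,0]>-2)&(h[...,2]>150)
slid=lambda im,h:(h[...,1]<22)&(h[...,2]>195)
pan=lambda im,h:(im[...,2]-im[...,0]>4)&(h[...,2]>110)
A=tri([(c,ell(c,(170,215,206,252),lid)),(s,ell(s,(185,300,235,335),slid))]);print("A",A)
B=tri([(c,ell(c,(192,267,231,303),lid)),(s,ell(s,(250,310,300,350),slid))]);print("B",B)
P=tri([(c,ell(c,(305,190,370,258),pan)),(s,ell(s,(280,195,352,250),pan))]);print("P",P)
f=165+0;g=lambda u,v:(165+u*270/800,160+v*150/444)
print("well",plane(c,g(674,188),.058),"dial",plane(c,g(623,320),.07))
for n,uv,z in [("dropper",(62,133),.06),("BL",(488,30),.088),("TL",(378,303),.088),("FR",(758,152),.028),("FL",(658,418),.028),("ridge1",(636,88),.088),("ridge2",(527,358),.088)]: print(n,np.round(plane(c,g(*uv),z),4))
```

```text
[187.4 232.7] [24.  25.5]
[207.4 316.8] [23.  31.4]
A (array([0.56610833, 0.13557991, 0.09201358]), [0.0002478959148689914, 0.0002478959148689846])
[210.5 285.4] [24.8 26.3]
[273.3 330.7] [24.7 32.5]
B (array([0.44604002, 0.0816007 , 0.09133818]), [0.0002952760717950699, 0.0002952760717950506])
[336.9 223. ] [53.1 54.2]
[316.1 218.7] [32.5 53.1]
P (array([ 0.57410139, -0.20237034,  0.11273266]), [0.0010422101453962938, 0.0010422101453963907])
well [ 0.58095678 -0.33262394  0.058     ] dial [ 0.47699708 -0.28669837  0.07      ]
dropper [0.6389 0.1513 0.06  ]
BL [ 0.7046 -0.1898  0.088 ]
TL [ 0.4932 -0.1009  0.088 ]
FR [ 0.6146 -0.4069  0.028 ]
FL [ 0.4025 -0.3155  0.028 ]
ridge1 [ 0.6547 -0.3026  0.088 ]
ridge2 [ 0.4488 -0.2118  0.088 ]
```

Add to h.py:
```python
def go(target,yaw=0.,Rt=None):
    ob=robot.observe();T=frame(ob)
    Rt=R.from_euler("xyz",[np.pi,0,yaw]).as_matrix() if Rt is None else Rt
    print("t",round(ob["time"],2),"dtool",np.round(T[:3,:3].T@(np.array(target)-T[:3,3]),4),"then-turn",np.round(R.from_matrix(T[:3,:3].T@Rt).as_rotvec(),4),"q",np.round(ob["qpos"],2),"F",np.round(ob["contact_force"],2),"op",round(ob["opening"],4),"grip",round(ob["grip_force"],1))
```

```text
(no output)
```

Call:
pendant(motion={"moves":[[0,0,0,0,0,0.115],[0,0,0,0,0,0.115],[0.036,-0.02,0,0,0,0],[0.036,-0.02,0,0,0,0],[0.036,-0.02,0,0,0,0],[0.036,-0.02,0,0,0,0],[0.036,-0.02,0,0,0,0],[0.036,-0.02,0,0,0,0]]}, jaw=0.092, grip_force=25)

```text
time: 0.97
tool_pos: [0.3371, -0.39, 0.4048]
tool_rot: [3.141, -0.0, -0.001]
contact_force: [0.3, -1.5, 0.1]
opening: 0.092
grip_force: 0.0
```

Call:
pendant(motion={"moves":[[0.034,-0.024,0,0,0,0],[0.034,-0.024,0,0,0,0],[0.034,-0.024,0,0,0,0],[0.034,-0.024,0,0,0,0],[0.034,-0.024,0,0,0,0],[0.015,-0.038,0,0,0,0],[0.01,-0.04,0,0,0,0],[0,-0.04,0,0,0,0]]})

```text
time: 1.63
tool_pos: [0.5321, -0.1514, 0.404]
tool_rot: [-3.141, -0.0, 0.0]
contact_force: [-0.2, 0.2, 0.7]
opening: 0.0915
grip_force: 0.0
```

Call:
pendant(motion={"moves":[[0,-0.04,0,0,0,0],[0,-0.04,0,0,0,0],[0,-0.04,0,0,0,0],[0,-0.04,0,0,0,0],[0,-0.04,0,0,0,0],[0,-0.04,0,0,0,0],[0,0,0,0,0,0],[0,0,0,0,0,0]]})

```text
time: 2.3
tool_pos: [0.5304, 0.0887, 0.4046]
tool_rot: [3.141, 0.0, 0.004]
contact_force: [-0.3, -0.8, 0.3]
opening: 0.0922
grip_force: 0.0
```

```bash
python3 -c "
from h import *
go([.566,.136,.40]);go([.446,.082,.40])
c=robot.read_camera('wrist');print(np.round(np.linalg.inv(frame(robot.observe()))@c['pose'],3),c['fx'],c['k1'])
cv2.imwrite('pics/w1.png',c['image'][:,:,::-1])"
```

```text
t 2.3 dtool [ 0.0358 -0.0472  0.0046] then-turn [0.0002 0.0001 0.0041] q [ 0.02  0.37  1.49 -0.    1.29  1.59] F [-0.31 -0.77  0.33] op 0.0922 grip 0.0
t 2.3 dtool [-0.0845  0.0063  0.0046] then-turn [0.0002 0.0001 0.0041] q [ 0.02  0.37  1.49 -0.    1.29  1.59] F [-0.31 -0.77  0.33] op 0.0922 grip 0.0
[[ 0.003 -0.966 -0.257  0.069]
 [ 1.     0.003  0.001 -0.001]
 [-0.    -0.257  0.966  0.021]
 [ 0.     0.     0.     1.   ]] 384.2718940541915 -0.03336012446284244
```

Run:
```python
from h import *
c=robot.read_camera('wrist')
for X in ([.566,.136,.091],[.446,.082,.091]): print(proj(c,X))
im=c["image"];hsv=cv2.cvtColor(im,cv2.COLOR_RGB2HSV)
m=(hsv[...,1]<22)&(hsv[...,2]>150)
for a,e in blobs(m,1500,30000): print(a,np.round(e[0],1),np.round(e[1],1),plane(c,e[0],.09))
```

```text
[252.05807442 183.30276574]
[322.39430724 326.96195856]
3541.0 [ 50.9 258.4] [ 39.5 134.1] [0.50538764 0.3031092  0.09      ]
5389.5 [598.8 235.5] [ 82.2 121.2] [ 0.52549474 -0.13965343  0.09      ]
2446.5 [ 31.2 135.2] [67.2 73.1] [0.60234236 0.30152786 0.09      ]
```

View pics/w1.png

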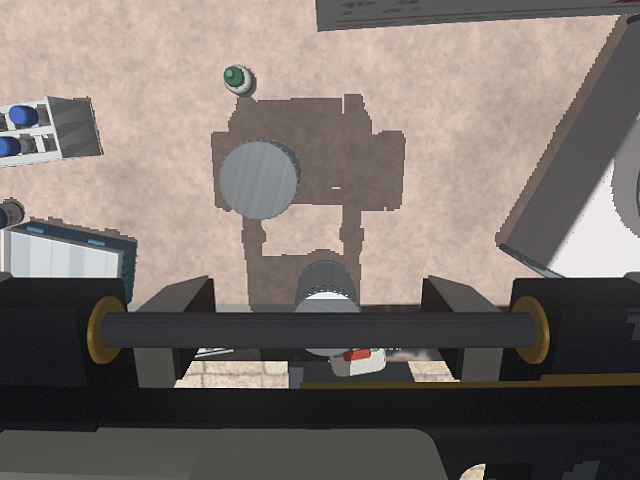

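The wrist picture shows lid A centred at about (260,180), lid B half hidden behind the gripper at about (327,322), and the dropper at (236,77), clear of the grasp.

Run:
```python
from h import *
c=robot.read_camera('wrist');print(robot.observe()["tool_pos"],np.round(np.array(c["pose"])[:3,3],4))
im=c["image"].astype(int);m=np.zeros((480,640),bool);m[120:235,190:320]=((im[...,0]-im[...,2])<8)[120:235,190:320]
m&=im.max(2)>110
for a,e in blobs(cv2.morphologyEx(m.astype(np.uint8),cv2.MORPH_OPEN,np.ones((5,5))),1500,30000): print(a,np.round(e[0],1),np.round(e[1],1),plane(c,e[0],.09))
print(plane(c,(260,180),.09),plane(c,(236,77),.067))
t=robot.read_camera('top');print(plane(t,(187.4,232.7),.09),plane(t,(210.5,285.4),.09),plane(t,(186,204.5),.067))
```

```text
[0.53085306 0.08568788 0.40459425] [0.6    0.0854 0.3832]
4688.5 [254.1 180.4] [75.8 78.9] [0.5683143  0.13347976 0.09      ]
[0.56859944 0.12898015 0.09      ] [0.64527453 0.14811582 0.067     ]
[0.5667555  0.13646826 0.09      ] [0.4464543 0.0822032 0.09     ] [0.63816573 0.14882335 0.067     ]
```

Call:
pendant(motion={"moves":[[0.018,-0.025,0,0,0,0],[0.018,-0.024,0,0,0,0],[0,0,0.03,0,0,0],[0,0,0.04,0,0,0],[0,0,0.04,0,0,0],[0,0,0.03,0,0,0],[0,0,0.02,0,0,0],[0,0,0.02,0,0,0]]}, jaw=0.092, grip_force=25)

```text
time: 3.17
tool_pos: [0.5667, 0.1339, 0.2227]
tool_rot: [3.141, 0.002, -0.003]
contact_force: [0.3, -0.1, -0.2]
opening: 0.0919
grip_force: 0.0
```

Call:
pendant(motion={"moves":[[0,0,0,0,0,0],[0,0,0,0,0,0]]})

```text
time: 3.33
tool_pos: [0.5669, 0.1344, 0.2241]
tool_rot: [3.141, 0.002, -0.002]
contact_force: [0.6, -0.3, 1.1]
opening: 0.0916
grip_force: 0.0
```

```bash
python3 -c "
from h import *
go([.567,.135,.224])"
```

```text
t 3.33 dtool [ 0.0001 -0.0006  0.0001] then-turn [ 0.0004  0.0022 -0.0022] q [ 0.1   0.64  1.57 -0.    0.93  1.67] F [ 0.58 -0.31  1.12] op 0.0916 grip 0.0
```

Call:
pendant(motion={"moves":[[0,0,0,0,0,0],[0,0,0,0,0,0],[0,0,0,0,0,0],[0,0,0,0,0,0],[0,0,0,0,0,0],[0,0,0,0,0,0]]}, jaw=0.05, grip_force=20)

```text
time: 3.83
tool_pos: [0.5669, 0.1355, 0.2255]
tool_rot: [3.141, -0.001, 0.0]
contact_force: [0.3, -2.6, 4.3]
opening: 0.0606
grip_force: 20.0
```

Call:
pendant(motion={"moves":[[0,0,-0.01,0,0,0],[0,0,-0.015,0,0,0],[0,0,-0.015,0,0,0],[0,0,-0.01,0,0,0],[0,0,0,0,0,0],[0,0,0,0,0,0],[0,0,0,0,0,0],[0,0,0,0,0,0]]})

```text
time: 4.5
tool_pos: [0.5663, 0.1357, 0.2735]
tool_rot: [3.141, 0.002, -0.0]
contact_force: [-0.3, -0.3, -5.6]
opening: 0.0603
grip_force: 20.0
```

Call:
pendant(motion={"moves":[[0,0,0,0,0,0],[0,0,0,0,0,0]]})

```text
time: 4.67
tool_pos: [0.5666, 0.1357, 0.274]
tool_rot: [3.141, 0.001, -0.0]
contact_force: [1.2, -0.3, -5.4]
opening: 0.0611
grip_force: 20.0
```

A weighs about 5.5 N, so it is the full one. I'll put it back where it stood.

Call:
pendant(motion={"moves":[[0,0,0.015,0,0,0],[0,0,0.015,0,0,0],[0,0,0.008,0,0,0],[0,0,0.005,0,0,0],[0,0,0.004,0,0,0],[0,0,0.0015,0,0,0],[0,0,0,0,0,0],[0,0,0,0,0,0]]})

```text
time: 5.33
tool_pos: [0.567, 0.1357, 0.2267]
tool_rot: [3.142, -0.001, -0.0]
contact_force: [-0.6, 0.9, -5.6]
opening: 0.061
grip_force: 20.0
```

Call:
pendant(motion={"moves":[[0,0,0.001,0,0,0],[0,0,0,0,0,0],[0,0,0,0,0,0]]})

```text
time: 5.58
tool_pos: [0.5668, 0.1357, 0.2256]
tool_rot: [3.142, -0.001, -0.0]
contact_force: [-0.4, -0.5, -5.2]
opening: 0.0608
grip_force: 20.0
```

Call:
pendant(motion={"moves":[[0,0,0.0007,0,0,0],[0,0,0.0007,0,0,0],[0,0,0,0,0,0],[0,0,0,0,0,0]]})

```text
time: 5.92
tool_pos: [0.5669, 0.1357, 0.2254]
tool_rot: [3.142, -0.002, -0.0]
contact_force: [-3.5, -0.4, 7.4]
opening: 0.0609
grip_force: 20.0
```

```bash
python3 -c "
from h import *
go([.567,.135,.224])"
```

```text
t 5.92 dtool [0.0001 0.0007 0.0014] then-turn [ 0.     -0.0016 -0.0001] q [ 0.1   0.64  1.57 -0.    0.93  1.67] F [-3.48 -0.39  7.43] op 0.0609 grip 20.0
```

Call:
pendant(motion={"moves":[[0,0,0,0,0,0],[0,0,0,0,0,0],[0,0,0,0,0,0],[0,0,0,0,0,0]]}, jaw=0.092, grip_force=20)

```text
time: 6.25
tool_pos: [0.5669, 0.1357, 0.224]
tool_rot: [-3.142, -0.001, -0.0]
contact_force: [-0.3, -0.5, -0.5]
opening: 0.0826
grip_force: 0.0
```

Call:
pendant(motion={"moves":[[0,0,-0.03,0,0,0],[0,0,-0.04,0,0,0],[0,0,-0.03,0,0,0],[-0.03,0.013,0,0,0,0],[-0.03,0.013,0,0,0,0],[-0.03,0.014,0,0,0,0],[-0.03,0.014,0,0,0,0],[0,0,0,0,0,0]]})

```text
time: 6.92
tool_pos: [0.4418, 0.0806, 0.3231]
tool_rot: [3.141, 0.006, -0.001]
contact_force: [-0.2, 0.8, 0.2]
opening: 0.0916
grip_force: 0.0
```

Call:
pendant(motion={"moves":[[0,0,0,0,0,0]]})

```text
time: 7.0
tool_pos: [0.4459, 0.0814, 0.3242]
tool_rot: [3.142, -0.0, -0.001]
contact_force: [0.4, 0.2, 0.6]
opening: 0.0922
grip_force: 0.0
```

```bash
python3 -c "
from h import *
go([.447,.082,.224])
c=robot.read_camera('top')
im=c['image'].astype(int);m=np.zeros((480,640),bool);m[206:252,170:215]=((im[...,2]-im[...,0]>-2)&(im.max(2)>150))[206:252,170:215]
print([(a,e[0]) for a,e in blobs(m,50,999)])"
```

```text
t 7.0 dtool [ 0.0011 -0.0006  0.1002] then-turn [ 0.     -0.0005 -0.0013] q [ 0.01  0.3   1.83 -0.    1.01  1.58] F [0.41 0.15 0.64] op 0.0922 grip 0.0
[(449.0, (187.7908172607422, 232.28289794921875))]
```

Call:
pendant(motion={"moves":[[0,0,0.03,0,0,0],[0,0,0.03,0,0,0],[0,0,0.025,0,0,0],[0,0,0.015,0,0,0],[0,0,0,0,0,0],[0,0,0,0,0,0]]})

```text
time: 7.55
tool_pos: [0.4477, 0.082, 0.2233]
tool_rot: [3.142, 0.001, 0.0]
contact_force: [0.1, -0.0, -0.3]
opening: 0.0918
grip_force: 0.0
```

Call:
pendant(motion={"moves":[[0,0,0,0,0,0],[0,0,0,0,0,0],[0,0,0,0,0,0],[0,0,0,0,0,0],[0,0,0,0,0,0],[0,0,0,0,0,0]]}, jaw=0.05, grip_force=12)

```text
time: 8.05
tool_pos: [0.4469, 0.0817, 0.2243]
tool_rot: [3.141, -0.001, -0.0]
contact_force: [0.2, -1.4, 2.8]
opening: 0.0606
grip_force: 12.0
```

Call:
pendant(motion={"moves":[[0,0,-0.01,0,0,0],[0,0,-0.02,0,0,0],[0,0,-0.03,0,0,0],[0,0,-0.03,0,0,0],[0,0,-0.01,0,0,0],[0,0,0,0,0,0],[0,0,0,0,0,0],[0,0,0,0,0,0]]})

```text
time: 8.72
tool_pos: [0.4462, 0.0817, 0.3227]
tool_rot: [3.142, 0.002, -0.0]
contact_force: [0.2, 0.4, -1.0]
opening: 0.0608
grip_force: 12.0
```

Call:
pendant(motion={"moves":[[0,0,0,0,0,0]]})

```text
time: 8.8
tool_pos: [0.4463, 0.0817, 0.3225]
tool_rot: [3.141, 0.003, -0.0]
contact_force: [0.3, 0.5, -0.5]
opening: 0.0606
grip_force: 12.0
```

B weighs about 1 N, so it is the empty one. I'll carry it over the pan.

Call:
pendant(motion={"moves":[[0,0,-0.03,0,0,0],[0,0,-0.03,0,0,0],[0.01,0.02,-0.02,0,0,0],[0.016,0.03,0,0,0,0],[0.016,0.03,0,0,0,0],[0.016,0.03,0,0,0,0],[0.016,0.03,0,0,0,0],[0,0,0,0,0,0]]})

```text
time: 9.47
tool_pos: [0.5228, -0.0629, 0.4021]
tool_rot: [3.14, 0.001, -0.004]
contact_force: [-0.0, 0.1, -1.2]
opening: 0.0607
grip_force: 12.0
```

Call:
pendant(motion={"moves":[[0,0,0,0,0,0]]})

```text
time: 9.55
tool_pos: [0.5211, -0.0597, 0.402]
tool_rot: [-3.141, 0.003, -0.003]
contact_force: [-0.8, 0.2, -1.0]
opening: 0.0609
grip_force: 12.0
```

Run:
```python
from h import *
go([.574,-.202,.37])
c=robot.read_camera('wrist');t=robot.read_camera('top')
print("proj",proj(c,[.574,-.202,.1145]),proj(t,[.574,-.202,.1145]))
cv2.imwrite('pics/w2.png',c['image'][:,:,::-1])
```

```text
t 9.55 dtool [0.0534 0.1421 0.0317] then-turn [-0.0008  0.0032 -0.0031] q [-0.26  0.34  1.53  0.    1.27  1.31] F [-0.77  0.22 -0.96] op 0.0609 grip 12.0
proj [523.75815883 161.04124168] [336.96305142 223.33174128]
```

View pics/w2.png

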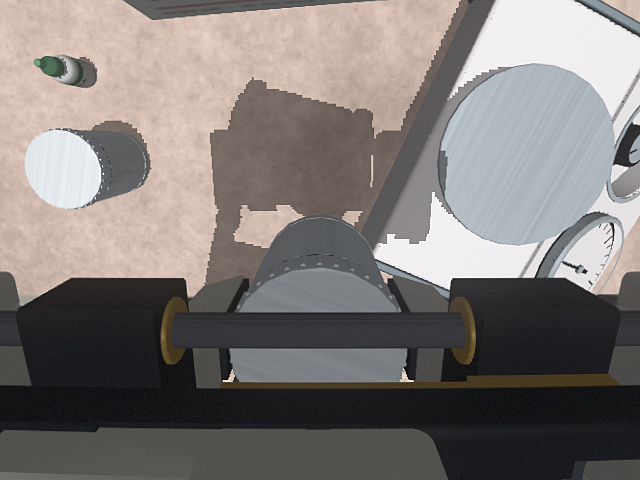

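The wrist view shows the pan centred at about (527,154), with extents 440–615 by 64–244. The full canister stands upright at (65,168).

Run:
```python
from h import *
c=robot.read_camera('wrist');t=robot.read_camera('top');s=robot.read_camera('scene')
im=c["image"].astype(int);m=np.zeros((480,640),np.uint8);d=(im[...,2]-im[...,0]>4)&(im.max(2)>110)
m[50:255,425:630]=d[50:255,425:630]
m=cv2.morphologyEx(m,cv2.MORPH_OPEN,np.ones((9,9)))
for a,e in blobs(m,5000,40000):
    print(a,np.round(e,1) if 0 else e,plane(c,e[0],.1145),tri([(c,e[0]),(t,(336.9,223))]),tri([(c,e[0]),(t,(336.9,223)),(s,(316.1,218.7))]))
for e in [(527,154)]: print(plane(c,e,.1145))
```

```text
24413.0 ((529.3689575195312, 153.70751953125), (165.61074829101562, 187.78573608398438), 36.83802795410156) [ 0.57873902 -0.20359333  0.1145    ] (array([ 0.57682798, -0.20277725,  0.11400466]), [0.0021331721051840303, 0.0021331721051841314]) (array([ 0.57629612, -0.20406251,  0.11087853]), [0.0026671198423097483, 0.0022390784644620945, 0.0017907062935695038])
[ 0.57852884 -0.20196426  0.1145    ]
```

Call:
pendant(motion={"moves":[[0.01,0.027,0,0,0,0],[0.012,0.03,0,0,0,0],[0.012,0.03,0,0,0,0],[0.012,0.03,0,0,0,0],[0.0075,0.02,0.01,0,0,0],[0.002,0.006,0.02,0,0,0],[0,0,0.015,0,0,0],[0,0,0.01,0,0,0]]})

```text
time: 10.47
tool_pos: [0.5759, -0.2009, 0.3469]
tool_rot: [-3.14, 0.002, -0.0]
contact_force: [-0.8, 0.4, -1.4]
opening: 0.0607
grip_force: 12.0
```

Call:
pendant(motion={"moves":[[0,0,0,0,0,0],[0,0,0,0,0,0],[0,0,0,0,0,0]]})

```text
time: 10.72
tool_pos: [0.5765, -0.2006, 0.3501]
tool_rot: [3.141, -0.002, 0.001]
contact_force: [-0.5, 0.2, -0.7]
opening: 0.0602
grip_force: 12.0
```

Run:
```python
from h import *
go([.5765,-.203,.339])
```

```text
t 10.72 dtool [0.     0.0023 0.0111] then-turn [ 0.001  -0.0018  0.0009] q [-0.46  0.54  1.36 -0.    1.24  1.11] F [-0.52  0.21 -0.75] op 0.0602 grip 12.0
```

Call:
pendant(motion={"moves":[[0,0.001,0.004,0,0,0],[0,0.001,0.003,0,0,0],[0,0,0.002,0,0,0],[0,0,0.001,0,0,0],[0,0,0.001,0,0,0],[0,0,0.001,0,0,0],[0,0,0.001,0,0,0],[0,0,0,0,0,0]]})

```text
time: 11.38
tool_pos: [0.5762, -0.2033, 0.3358]
tool_rot: [3.141, -0.0, -0.0]
contact_force: [-0.0, 1.1, 0.3]
opening: 0.0607
grip_force: 12.0
```

Call:
pendant(motion={"moves":[[0,0,0,0,0,0],[0,0,0,0,0,0],[0,0,0,0,0,0]]})

```text
time: 11.63
tool_pos: [0.5762, -0.2033, 0.336]
tool_rot: [3.141, -0.0, -0.0]
contact_force: [0.7, -0.1, 1.1]
opening: 0.0608
grip_force: 12.0
```

Run:
```python
from h import *
go([.5765,-.203,.3365])
```

```text
t 11.63 dtool [ 0.0003 -0.0003 -0.0005] then-turn [ 0.0001 -0.0002 -0.0002] q [-0.46  0.56  1.37 -0.    1.21  1.11] F [ 0.69 -0.08  1.1 ] op 0.0608 grip 12.0
```

Call:
pendant(motion={"moves":[[0,0,0,0,0,0],[0,0,0,0,0,0],[0,0,0,0,0,0],[0,0,0,0,0,0]]}, jaw=0.092, grip_force=12)

```text
time: 11.97
tool_pos: [0.5762, -0.2033, 0.3358]
tool_rot: [3.141, -0.0, -0.0]
contact_force: [0.1, -0.5, -0.2]
opening: 0.0827
grip_force: 0.0
```

Call:
pendant(motion={"moves":[[0,0,-0.02,0,0,0],[0,0,-0.03,0,0,0],[0,0,-0.03,0,0,0],[0,0,-0.03,0,0,0],[0,0,-0.01,0,0,0],[-0.01,0.03,0,0,0,0],[-0.02,0.03,0,0,0,0],[-0.02,0.03,0,0,0,0]]})

```text
time: 12.63
tool_pos: [0.5258, -0.2937, 0.4552]
tool_rot: [-3.142, 0.0, 0.002]
contact_force: [0.2, -0.2, -0.2]
opening: 0.0918
grip_force: 0.0
```

Call:
pendant(motion={"moves":[[-0.01,0.03,0,0,0,0],[-0.01,0.03,0,0,0,0],[0,0,0,0,0,0],[0,0,0,0,0,0],[0,0,0,0,0,0]]})

```text
time: 13.05
tool_pos: [0.5062, -0.3531, 0.4552]
tool_rot: [-3.141, 0.001, -0.001]
contact_force: [0.9, 0.6, 0.4]
opening: 0.0916
grip_force: 0.0
```

Run:
```python
from h import *
c=robot.read_camera('wrist')
cv2.imwrite('pics/w3.png',c['image'][:,:,::-1])
print(proj(c,[.581,-.333,.058]),proj(c,[.477,-.287,.07]))
go([.55,-.4,.3])
```

```text
[295.8677956  131.09178633] [249.8808051  240.79366767]
t 13.1 dtool [0.0436 0.0476 0.1553] then-turn [-0.0008  0.0004  0.0005] q [-0.73  0.49  1.16  0.    1.5   0.84] F [-0.86  0.94  0.11] op 0.0918 grip 0.0
```

View pics/w3.png

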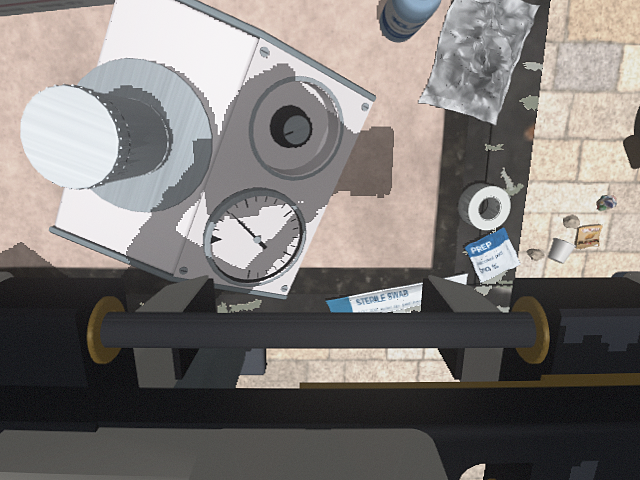

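The wrist view shows the canister upright on the pan, the knob at (291,127), the dial hub at (258,240), the needle tip at about (229,210) and the triangle at about (214,240). That needs roughly 0.8 rad of dial, or about 2.2 rad of knob, clockwise.

Add to h.py:
```python
YAW=1.162
def setyaw(y):
    t=np.deg2rad(28);f=np.array([np.cos(y),np.sin(y),0])
    a=-np.sin(t)*f+np.cos(t)*np.array([0,0,1.]); return a,np.cos(t)*f+np.sin(t)*np.array([0,0,1.]),np.array([-np.sin(y),np.cos(y),0])
A,XL,YL=setyaw(YAW)
def Rtool(phi):  # closing axis: tool y = XL turned; phi clockwise (about -A) from minimal tilt of yaw-0 tool
    z=-A;x=np.array([1.,0,0]);x-=z*(x@z);x/=np.linalg.norm(x);M=np.column_stack([x,np.cross(z,x),z])
    return M@R.from_euler("z",phi).as_matrix()
```

Run:
```python
from h import *
for p in (-.84,-.5,0): go([.541,-.425,.248],Rt=Rtool(p))
```

```text
t 13.1 dtool [0.0346 0.0726 0.2073] then-turn [ 0.346   0.3624 -0.78  ] q [-0.73  0.49  1.16  0.    1.5   0.84] F [-0.86  0.94  0.11] op 0.0918 grip 0.0
t 13.1 dtool [0.0346 0.0726 0.2073] then-turn [ 0.3953  0.2935 -0.4471] q [-0.73  0.49  1.16  0.    1.5   0.84] F [-0.86  0.94  0.11] op 0.0918 grip 0.0
t 13.1 dtool [0.0346 0.0726 0.2073] then-turn [0.4518 0.185  0.0429] q [-0.73  0.49  1.16  0.    1.5   0.84] F [-0.86  0.94  0.11] op 0.0918 grip 0.0
```

Call:
pendant(motion={"moves":[[0.017,0.036,0,0,0,0],[0.018,0.037,0,0,0,0],[0,0,0,0.0432,0.0453,-0.0975],[0,0,0,0.0432,0.0453,-0.0975],[0,0,0,0.0432,0.0453,-0.0975],[0,0,0,0.0432,0.0453,-0.0975],[0,0,0,0.0432,0.0453,-0.0975],[0,0,0,0.0432,0.0453,-0.0975]]}, jaw=0.042)

```text
time: 13.77
tool_pos: [0.5421, -0.4247, 0.456]
tool_rot: [-2.969, -0.333, 0.57]
contact_force: [0.4, -0.3, -0.2]
opening: 0.0445
grip_force: 0.0
```

Call:
pendant(motion={"moves":[[0,0,0,0.0432,0.0453,-0.0975],[0,0,0,0.0432,0.0453,-0.0975],[0,0,0,0,0,0],[0,0,0,0,0,0]]})

```text
time: 14.1
tool_pos: [0.5418, -0.4255, 0.4554]
tool_rot: [-2.954, -0.452, 0.751]
contact_force: [-0.5, -0.2, -0.3]
opening: 0.0421
grip_force: 0.0
```

Run:
```python
from h import *
go([.541,-.425,.248],Rt=Rtool(-.84))
```

```text
t 14.1 dtool [-0.0907  0.0338  0.1834] then-turn [ 0.0013  0.0019 -0.0024] q [-0.86  0.69  0.84  0.45  1.81 -0.02] F [-0.51 -0.23 -0.31] op 0.0421 grip 0.0
```

Create shot.py:
```python
import sys,pickle
from h import *
c=robot.read_camera('wrist');pickle.dump(c,open(f'{sys.argv[1]}.pkl','wb'))
cv2.imwrite(f'pics/{sys.argv[1]}.png',c['image'][:,:,::-1])
W=np.array([.581,-.3326,.058])
print("knob",proj(c,W-.004*A),"dial",proj(c,W+YL*.113+.012*A))
```

```bash
python3 shot.py a1
```

```text
knob [348.32782495 291.00670013] dial [248.7941494  332.63007437]
```

Call:
pendant(motion={"moves":[[-0.018,0.0068,0.033,0,0,0],[-0.018,0.0068,0.037,0,0,0],[-0.018,0.0068,0.037,0,0,0],[-0.018,0.0068,0.037,0,0,0],[-0.018,0.0068,0.037,0,0,0],[0,0,0,0,0,0],[0,0,0,0,0,0],[0,0,0,0,0,0]]})

```text
time: 14.82
tool_pos: [0.5417, -0.4266, 0.254]
tool_rot: [-2.959, -0.453, 0.754]
contact_force: [0.4, 0.9, 0.3]
opening: 0.0418
grip_force: 0.0
```

```bash
python3 shot.py a2
```

Run:
```python
from h import *
go([.541,-.425,.248],Rt=Rtool(-.84))
a=cv2.imread('pics/a1.png');b=cv2.imread('pics/a2.png')
cv2.imwrite('pics/a12.png',np.vstack([a[0:300],b[0:300]]))
```

```text
knob [313.22341163 266.88965123] dial [121.96830675 345.46282103]
t 14.87 dtool [-0.0024 -0.0006  0.0067] then-turn [0.0068 0.0011 0.0019] q [-0.86  0.82  1.14  0.44  1.42 -0.21] F [-0.23 -0.12  0.39] op 0.0421 grip 0.0
```

View pics/a12.png

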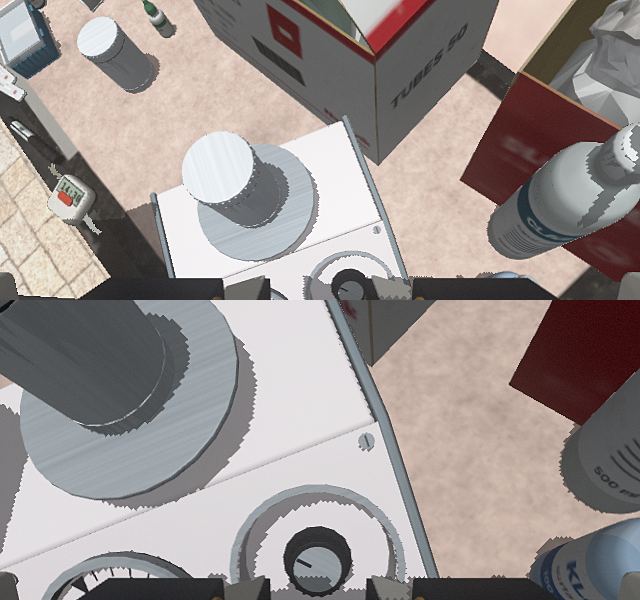

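In the lower picture (a2) the knob is at about (319,265), slightly right of the predicted (313,267). The spray bottle is at the lower right. I'll measure the knob's top face and the spray's clearance.

Run:
```python
from h import *
import pickle
t=robot.read_camera('top')
a1,a2=[pickle.load(open(f'{k}.pkl','rb')) for k in('a1','a2')]
def knob(c,p,r,th):
    g=cv2.cvtColor(c['image'],cv2.COLOR_RGB2GRAY);x,y=p
    m=np.zeros(g.shape,np.uint8);y1=min(y+r,280);m[y-r:y1,x-r:x+r]=(g[y-r:y1,x-r:x+r]<th)
    n,l,st,ce=cv2.connectedComponentsWithStats(m)
    k=max(range(1,n),key=lambda i:st[i][4]) ;print("dark",st[k],ce[k])
    return st[k]
knob(a2,(318,258),45,70);knob(a1,(348,283),25,70)
g=cv2.cvtColor(a2['image'],cv2.COLOR_RGB2GRAY)
print(g[266,270:366:3].tolist());print(g[215:282:3,320].tolist())
for uv in [(321,268),(318,264)]:
    o,d=ray(a2,uv);W=np.array([.581,-.3326,.058]);P=W-.004*A
    print("knob on panel-plane",o+d*((P-o)@A)/(d@A))
T=frame(robot.observe());print("tooly",T[:3,1])
for z in(.1,.137):print("spray",plane(t,(434,172),z),plane(t,(431,182),z))
```

```text
dark [ 284  226   68   54 1656] [317.32548309 247.34782609]
dark [333 269  39  11 278] [349.86330935 274.99640288]
[216, 214, 216, 216, 218, 31, 49, 48, 142, 155, 157, 155, 121, 39, 149, 156, 156, 153, 154, 155, 158, 150, 152, 156, 40, 48, 44, 106, 224, 217, 213, 215]
[217, 220, 218, 223, 53, 58, 52, 50, 52, 65, 50, 156, 150, 153, 151, 156, 155, 154, 154, 150, 157, 86, 90]
knob on panel-plane [ 0.58450344 -0.33416185  0.05344818]
knob on panel-plane [ 0.58481974 -0.33159537  0.05476721]
tooly [ 0.73168834 -0.66250881 -0.16035661]
spray [ 0.68931339 -0.42624035  0.1       ] [ 0.66605911 -0.41792741  0.1       ]
spray [ 0.67773163 -0.41659094  0.137     ] [ 0.6553813  -0.40860114  0.137     ]
```

The spray bottle stands too near the gripper body's end at this angle. I'll use closing angles from phi −0.1 to 1.0 instead, which keep the body clear of it.

Call:
pendant(motion={"moves":[[-0.0024,-0.0006,0,0.006,0,0],[0,0,0,0,0,0.1233],[0,0,0,0,0,0.1233],[0,0,0,0,0,0.1233],[0,0,0,0,0,0.1233],[0,0,0,0,0,0.1233],[0,0,0,0,0,0.1233],[0,0,0,0,0,0]]})

```text
time: 15.58
tool_pos: [0.5389, -0.4278, 0.2519]
tool_rot: [-2.697, -0.209, 0.006]
contact_force: [-0.2, -0.9, 0.3]
opening: 0.0418
grip_force: 0.0
```

Call:
pendant(motion={"moves":[[0,0,0,0,0,0],[0,0,0,0,0,0]]})

```text
time: 15.75
tool_pos: [0.5389, -0.4276, 0.251]
tool_rot: [-2.697, -0.212, 0.013]
contact_force: [-0.9, -0.5, -0.2]
opening: 0.0424
grip_force: 0.0
```

```bash
python3 shot.py a3
```

Run:
```python
from h import *
import pickle
go(np.array([.582,-.332,.0545])+.219*A,Rt=Rtool(-.1))
c=pickle.load(open('a3.pkl','rb'));g=cv2.cvtColor(c['image'],cv2.COLOR_RGB2GRAY)
for r in (235,245,255,262,268): print(r,[ (i,int(v)) for i,v in zip(range(250,390,4),g[r,250:390:4]) if v<75])
cv2.imwrite('pics/a3c.png',cv2.resize(c['image'][150:300,160:480,::-1],(800,375)))
```

```text
knob [314.97347936 262.31773105] dial [228.12106757 433.42422727]
t 15.8 dtool [0.0017 0.0004 0.0035] then-turn [-0.0023  0.003   0.0032] q [-0.87  0.83  1.14  0.44  1.42  0.52] F [-0.2  -0.22 -0.27] op 0.0418 grip 0.0
235 [(290, 55), (294, 47), (298, 44), (302, 48), (306, 44), (310, 50), (314, 51), (318, 44), (322, 47), (326, 48), (330, 49), (334, 43), (338, 43), (342, 48), (346, 45)]
245 [(290, 45), (294, 41), (298, 47), (302, 52), (338, 40), (342, 45), (346, 45), (350, 44)]
255 [(286, 68), (290, 39), (294, 47), (346, 39), (350, 43), (354, 62)]
262 [(290, 43), (294, 31), (346, 32), (350, 37)]
268 [(290, 45), (294, 38), (298, 37), (302, 54), (346, 33)]
```

View pics/a3c.png

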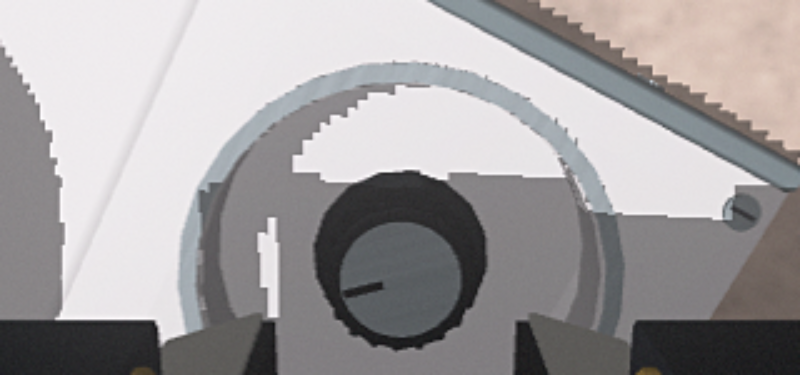

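The crop shows the knob's top face centre at (401,280) and the finger midpoint at column 395. The knob is about 1 mm to tool +y and its row matches the prediction, so I'll descend with a small shift.

Call:
pendant(motion={"moves":[[0.001,0.0012,0,-0.0023,0.003,0.003],[0,0,0.015,0,0,0],[0,0,0.015,0,0,0],[0,0,0.01,0,0,0],[0,0,0.005,0,0,0],[0,0,0,0,0,0],[0,0,0,0,0,0]]}, jaw=0.042, grip_force=15)

```text
time: 16.38
tool_pos: [0.5485, -0.4092, 0.2102]
tool_rot: [-2.697, -0.211, 0.006]
contact_force: [0.7, 0.5, -0.7]
opening: 0.0421
grip_force: 0.0
```

Call:
pendant(motion={"moves":[[0,0,0.005,0,0,0],[0,0,0.005,0,0,0],[0,0,0.004,0,0,0],[0,0,0,0,0,0],[0,0,0,0,0,0]]})

```text
time: 16.8
tool_pos: [0.5509, -0.4029, 0.1974]
tool_rot: [-2.696, -0.21, 0.006]
contact_force: [-0.4, -0.7, 0.5]
opening: 0.0422
grip_force: 0.0
```

Run:
```python
from h import *
go(np.array([.582,-.332,.0545])+.163*A,Rt=Rtool(-.1))
```

```text
t 16.8 dtool [ 0.0009 -0.0009 -0.0005] then-turn [-0.0013  0.0008 -0.0031] q [-0.83  0.87  1.21  0.46  1.3   0.51] F [-0.41 -0.72  0.46] op 0.0422 grip 0.0
```

Call:
pendant(motion={"moves":[[0,0,0,0,0,0],[0,0,0,0,0,0],[0,0,0,0,0,0],[0,0,0,0,0,0]]}, jaw=0.028, grip_force=20)

```text
time: 17.13
tool_pos: [0.551, -0.4027, 0.1981]
tool_rot: [-2.696, -0.211, 0.006]
contact_force: [-0.5, 3.0, 4.4]
opening: 0.0332
grip_force: 20.0
```

Call:
pendant(motion={"moves":[[0,0,0,0,0,0.06],[0,0,0,0,0,0.1],[0,0,0,0,0,0.12],[0,0,0,0,0,0.12],[0,0,0,0,0,0],[0,0,0,0,0,0]]})

```text
time: 17.63
tool_pos: [0.551, -0.4025, 0.1982]
tool_rot: [-2.652, -0.03, -0.35]
contact_force: [-1.5, 5.8, 4.9]
opening: 0.0334
grip_force: 20.0
```

Run:
```python
from h import *
o=robot.observe();print(o["contact_force"],o["torque"])
t=robot.read_camera('top');cv2.imwrite('pics/t2.png',cv2.resize(t['image'][160:310,285:435,::-1],(600,600),interpolation=cv2.INTER_CUBIC))
```

```text
[-1.49328154  5.78813746  4.89209664] [0.9511824  0.1459562  0.17499453]
```

Gripped at 33.4 mm and turning. I'll turn on to about 1.1 rad in this grasp, then release, back out and look.

Call:
pendant(motion={"moves":[[0,0,0,0,0,0.12],[0,0,0,0,0,0.12],[0,0,0,0,0,0.12],[0,0,0,0,0,0.12],[0,0,0,0,0,0.12],[0,0,0,0,0,0.1],[0,0,0,0,0,0],[0,0,0,0,0,0]]})

```text
time: 18.35
tool_pos: [0.5513, -0.4022, 0.1984]
tool_rot: [-2.735, 0.284, -0.983]
contact_force: [-1.1, 6.5, 6.3]
opening: 0.0336
grip_force: 20.0
```

Call:
pendant(motion={"moves":[[0,0,0,0,0,0],[0,0,0,0,0,0],[0,0,0,0,0,0]]}, jaw=0.042)

```text
time: 18.6
tool_pos: [0.5508, -0.4035, 0.1974]
tool_rot: [-2.738, 0.282, -0.986]
contact_force: [0.0, 0.3, 0.4]
opening: 0.0414
grip_force: 0.0
```

Run:
```python
from h import *
go(np.array([.582,-.332,.0545])+.163*A,Rt=Rtool(1.0))
```

```text
t 18.6 dtool [-0.0009 -0.0015 -0.0002] then-turn [ 0.0006 -0.0004 -0.0011] q [-0.83  0.87  1.21  0.46  1.3   1.6 ] F [0.03 0.31 0.41] op 0.0414 grip 0.0
```

Call:
pendant(motion={"moves":[[-0.0009,-0.0015,0,0,0,0],[0,0,0,0,0,-0.122],[0,0,0,0,0,-0.122],[0,0,0,0,0,-0.122],[0,0,0,0,0,-0.122],[0,0,0,0,0,-0.122],[0,0,0,0,0,-0.122],[0,0,0,0,0,-0.122]]}, jaw=0.042)

```text
time: 19.27
tool_pos: [0.5517, -0.4019, 0.1983]
tool_rot: [-2.663, -0.104, -0.211]
contact_force: [0.2, 0.3, 0.5]
opening: 0.0421
grip_force: 0.0
```

Call:
pendant(motion={"moves":[[0,0,0,0,0,-0.122],[0,0,0,0,0,-0.122],[0,0,0,0,0,0],[0,0,0,0,0,0]]})

```text
time: 19.6
tool_pos: [0.5517, -0.4019, 0.1984]
tool_rot: [-2.696, -0.208, 0.001]
contact_force: [0.1, -0.2, 0.1]
opening: 0.042
grip_force: 0.0
```

Call:
pendant(motion={"moves":[[0,0,0,0,0,0],[0,0,0,0,0,0],[0,0,0,0,0,0],[0,0,0,0,0,0]]}, jaw=0.028, grip_force=20)

```text
time: 19.93
tool_pos: [0.5516, -0.4022, 0.1983]
tool_rot: [-2.697, -0.21, 0.003]
contact_force: [1.2, -3.5, -2.7]
opening: 0.0332
grip_force: 20.0
```

Run:
```python
from h import *
go(np.array([.582,-.332,.0545])+.163*A,Rt=Rtool(-.1))
```

```text
t 19.93 dtool [-0.     -0.     -0.0001] then-turn [ 0.0005  0.     -0.0063] q [-0.83  0.87  1.21  0.46  1.3   0.51] F [ 1.17 -3.46 -2.67] op 0.0332 grip 20.0
```

Call:
pendant(motion={"moves":[[0,0,0,0,0,0.06],[0,0,0,0,0,0.12],[0,0,0,0,0,0.12],[0,0,0,0,0,0.12],[0,0,0,0,0,0.12],[0,0,0,0,0,0.12],[0,0,0,0,0,0.12],[0,0,0,0,0,0.06]]})

```text
time: 20.6
tool_pos: [0.5517, -0.4021, 0.1984]
tool_rot: [-2.684, 0.178, -0.754]
contact_force: [0.6, -2.7, -2.4]
opening: 0.0335
grip_force: 20.0
```

Call:
pendant(motion={"moves":[[0,0,0,0,0,0],[0,0,0,0,0,0]]})

```text
time: 20.77
tool_pos: [0.5517, -0.402, 0.1984]
tool_rot: [-2.683, 0.174, -0.746]
contact_force: [1.4, -3.8, -2.9]
opening: 0.0335
grip_force: 20.0
```

Call:
pendant(motion={"moves":[[0,0,0,0,0,0],[0,0,0,0,0,0],[0,0,0,0,0,0]]}, jaw=0.042)

```text
time: 21.02
tool_pos: [0.5517, -0.4012, 0.1986]
tool_rot: [-2.682, 0.176, -0.746]
contact_force: [-0.4, -0.4, 0.1]
opening: 0.0417
grip_force: 0.0
```

Run:
```python
from h import *
go(np.array([.582,-.332,.0545])+.163*A,Rt=Rtool(1.0))
```

```text
t 21.02 dtool [ 0.0006  0.0008 -0.0003] then-turn [-0.0005  0.0022  0.256 ] q [-0.83  0.87  1.21  0.46  1.3   1.35] F [-0.41 -0.35  0.06] op 0.0417 grip 0.0
```

Call:
pendant(motion={"moves":[[0,0,-0.03,0,0,0],[0,0,-0.03,0,0,0],[0,0,-0.03,0,0,-0.12],[0,0,0,0,0,-0.122],[0,0,0,0,0,-0.122],[0,0,0,0,0,-0.122],[0,0,0,0,0,-0.122],[0,0,0,0,0,-0.122]]}, jaw=0.042)

```text
time: 21.68
tool_pos: [0.5349, -0.4402, 0.2782]
tool_rot: [-2.678, -0.164, -0.09]
contact_force: [-0.6, 0.6, 0.8]
opening: 0.0419
grip_force: 0.0
```

Call:
pendant(motion={"moves":[[0,0,0,0,0,-0.122],[0,0,0,0,0,-0.122],[0,0,0,0,0,-0.122],[0,0,0,0,0,-0.122],[0,0,0,0,0,-0.122],[0,0,0,0,0,-0.122],[0,0,0,0,0,-0.122],[-0.02,-0.025,0,0,0,0]]})

```text
time: 22.35
tool_pos: [0.5066, -0.4356, 0.274]
tool_rot: [-2.961, -0.457, 0.764]
contact_force: [-1.0, -0.4, 0.6]
opening: 0.0419
grip_force: 0.0
```

Call:
pendant(motion={"moves":[[-0.02,-0.028,0,0,0,0],[-0.02,-0.028,0,0,0,0],[-0.02,-0.024,0,0,0,0],[0,0,0,0,0,0],[0,0,0,0,0,0],[0,0,0,0,0,0]]})

```text
time: 22.85
tool_pos: [0.4062, -0.4205, 0.2613]
tool_rot: [-2.954, -0.454, 0.753]
contact_force: [0.4, -0.1, 0.7]
opening: 0.042
grip_force: 0.0
```

```bash
python3 shot.py b1
```

Run:
```python
from h import *
import pickle
go(np.array([.582,-.332,.0545])+.163*A,Rt=Rtool(.744))
c=pickle.load(open('b1.pkl','rb'))
u,v=map(int,proj(c,np.array([.581,-.3326,.058])+YL*.113+.012*A));v=min(v,220);print(u,v)
x0=max(u-120,0);y0=max(v-120,0);print(x0,y0)
cv2.imwrite('pics/b1c.png',cv2.resize(c['image'][y0:y0+200,x0:x0+240,::-1],(720,600),interpolation=cv2.INTER_CUBIC))
```

```text
knob [493.53322997 118.12884047] dial [312.94240809 190.3032693 ]
t 22.9 dtool [0.0787 0.1045 0.0903] then-turn [ 1.0000e-04 -4.0000e-04  1.5842e+00] q [-1.03  0.66  1.47  0.4   1.34 -0.41] F [-0.18 -0.16 -0.24] op 0.0423 grip 0.0
312 190
192 70
```

View pics/b1c.png

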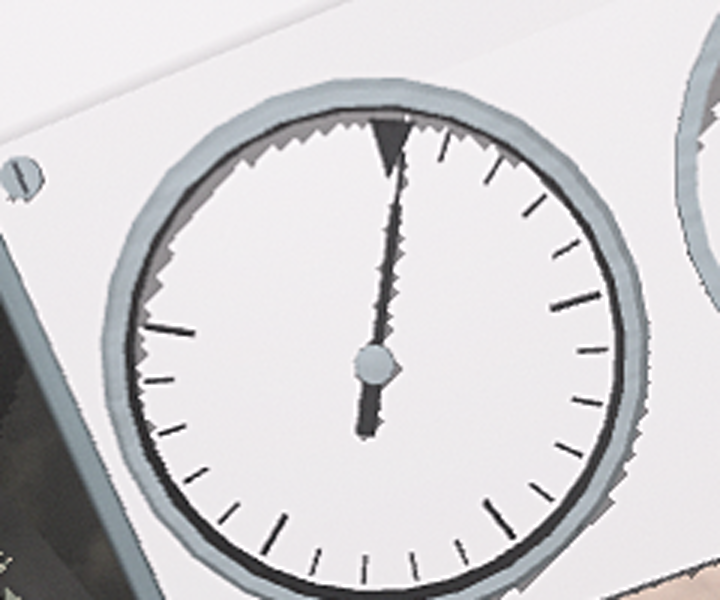

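The crop shows the triangle at the top (apex (389,177), base (391,121)), the hub at (375,364) and the needle running from (366,432) through (401,180). The zero is a little short of the needle.

Run:
```python
from h import *
import pickle
c=pickle.load(open('b1.pkl','rb'))
P0=np.array([.581,-.3326,.058])+.008*A
def pt(uv):
    o,d=ray(c,(192+uv[0]/3,70+uv[1]/3));X=o+d*((P0-o)@A)/(d@A)-P0;return np.array([-(X@YL),X@XL])*1e3
h=pt((375,364));ang=lambda a,b:np.arctan2(*(pt(b)-pt(a)))
print("dial c rel",h,"apex r",np.linalg.norm(pt((389,177))-h),"base r",np.linalg.norm(pt((391,121))-h))
t=[ang((375,364),p) for p in((389,177),(391,121))];n=[ang((366,432),(401,180)),ang((375,364),(401,180)),ang((366,432),(375,364)),ang((375,364),(405,150))]
print(t,n,"knob",(np.mean(n)-np.mean(t))/.36)
# needle points: darkest per row in needle band, upscaled image
g=cv2.cvtColor(c['image'],cv2.COLOR_RGB2GRAY)
for r in range(132,184,6):
    print(r,g[r,312:336].tolist())
```

```text
dial c rel [-111.2659048    -1.87323245] apex r 34.76953605870741 base r 44.66713631415649
[np.float64(0.4404513742150494), np.float64(0.4314844894712972)] [np.float64(0.5034785116895797), np.float64(0.505892748092956), np.float64(0.49727123741064316), np.float64(0.5047830389186257)] knob 0.18580125606882752
132 [240, 239, 240, 239, 239, 239, 239, 239, 240, 240, 246, 233, 117, 69, 125, 218, 243, 241, 239, 239, 239, 239, 239, 239]
138 [240, 239, 237, 239, 238, 240, 239, 241, 244, 203, 118, 69, 67, 149, 239, 244, 239, 238, 239, 238, 239, 240, 238, 239]
144 [239, 239, 239, 237, 238, 239, 240, 245, 255, 170, 63, 70, 56, 111, 236, 243, 240, 239, 239, 238, 239, 239, 239, 238]
150 [238, 238, 240, 239, 239, 238, 241, 254, 168, 64, 70, 66, 109, 128, 226, 242, 239, 238, 238, 238, 238, 237, 238, 238]
156 [239, 238, 238, 238, 239, 240, 249, 208, 103, 66, 66, 107, 128, 229, 245, 241, 238, 237, 237, 238, 237, 239, 238, 238]
162 [238, 238, 238, 239, 238, 246, 236, 131, 64, 69, 90, 127, 143, 228, 240, 238, 238, 238, 238, 237, 238, 237, 238, 237]
168 [236, 238, 238, 238, 244, 233, 131, 67, 72, 74, 134, 132, 226, 243, 239, 238, 237, 237, 237, 238, 237, 238, 237, 237]
174 [239, 236, 238, 242, 255, 163, 57, 70, 54, 133, 238, 245, 239, 238, 238, 238, 237, 237, 237, 237, 237, 237, 236, 238]
180 [237, 237, 240, 251, 175, 70, 67, 65, 113, 134, 126, 228, 240, 238, 235, 236, 238, 238, 238, 237, 238, 237, 237, 238]
```

I need about 0.2 rad more knob. I'll regrasp at phi ≈ 0.2.

Call:
pendant(motion={"moves":[[0.019,0.026,0,0,0,0],[0.02,0.026,0,0,0,0],[0.02,0.026,0,0,0,0],[0.0197,0.0265,0,0,0,0],[0,0,0,0,0,0.12],[0,0,0,0,0,0.12],[0,0,0,0,0,0.12],[0,0,0,0,0,0.12]]}, jaw=0.042)

```text
time: 23.57
tool_pos: [0.5354, -0.4403, 0.2771]
tool_rot: [-2.76, -0.314, 0.251]
contact_force: [-0.4, 0.4, -0.4]
opening: 0.0419
grip_force: 0.0
```

Call:
pendant(motion={"moves":[[0,0,0,0,0,0.12],[0,0,0,0,0,0.12],[0,0,0,0,0,0.12],[0,0,0,0,0,0.12],[0,0,0,0,0,0.08],[0,0,0.02,0,0,0],[0,0,0,0,0,0],[0,0,0,0,0,0]]})

```text
time: 24.23
tool_pos: [0.5384, -0.4314, 0.2589]
tool_rot: [-2.657, -0.075, -0.261]
contact_force: [-1.1, 0.2, -0.2]
opening: 0.0418
grip_force: 0.0
```

Run:
```python
from h import *
go(np.array([.582,-.332,.0545])+.163*A,Rt=Rtool(.2))
```

```text
t 24.23 dtool [0.0007 0.0003 0.0684] then-turn [-0.0022  0.003   0.0004] q [-0.87  0.82  1.13  0.44  1.44  0.83] F [-1.09  0.21 -0.16] op 0.0418 grip 0.0
```

Call:
pendant(motion={"moves":[[0.0007,0.0003,0.01,-0.002,0.003,0],[0,0,0.02,0,0,0],[0,0,0.015,0,0,0],[0,0,0.01,0,0,0],[0,0,0.007,0,0,0],[0,0,0.006,0,0,0],[0,0,0,0,0,0],[0,0,0,0,0,0]]}, jaw=0.042)

```text
time: 24.9
tool_pos: [0.551, -0.4038, 0.2]
tool_rot: [-2.66, -0.08, -0.265]
contact_force: [-0.7, 0.3, 0.2]
opening: 0.0418
grip_force: 0.0
```

Call:
pendant(motion={"moves":[[0,0,0,0,0,0],[0,0,0,0,0,0],[0,0,0,0,0,0],[0,0,0,0,0,0]]}, jaw=0.028, grip_force=20)

```text
time: 25.23
tool_pos: [0.5511, -0.4034, 0.2008]
tool_rot: [-2.659, -0.08, -0.264]
contact_force: [0.1, 3.2, 6.1]
opening: 0.0335
grip_force: 20.0
```

```bash
python3 -c "
from h import *
go(np.array([.582,-.332,.0545])+.163*A,Rt=Rtool(.2))"
```

```text
t 25.23 dtool [-0.     -0.0001  0.0027] then-turn [ 0.0007 -0.0034 -0.0004] q [-0.83  0.87  1.21  0.46  1.3   0.8 ] F [0.09 3.23 6.07] op 0.0335 grip 20.0
```

Call:
pendant(motion={"moves":[[0,0,0,0,0,0.05],[0,0,0,0,0,0.08],[0,0,0,0,0,0.065],[0,0,0,0,0,0],[0,0,0,0,0,0],[0,0,0,0,0,0]]})

```text
time: 25.73
tool_pos: [0.5511, -0.4035, 0.2008]
tool_rot: [-2.653, 0.011, -0.437]
contact_force: [-0.5, 3.1, 5.4]
opening: 0.0334
grip_force: 20.0
```

```bash
python3 -c "
from h import *
go(np.array([.582,-.332,.0545])+.163*A,Rt=Rtool(.2))"
```

```text
t 25.73 dtool [-0.0001 -0.0001  0.0027] then-turn [ 0.0006 -0.0036 -0.1954] q [-0.83  0.87  1.21  0.46  1.3   1.  ] F [-0.53  3.11  5.38] op 0.0334 grip 20.0
```

Call:
pendant(motion={"moves":[[0,0,0,0,0,0],[0,0,0,0,0,0],[0,0,0,0,0,0],[0,0,-0.02,0,0,0],[0,0,-0.03,0,0,0],[0,0,-0.04,0,0,0]]}, jaw=0.042)

```text
time: 26.23
tool_pos: [0.5337, -0.4415, 0.277]
tool_rot: [-2.652, 0.018, -0.436]
contact_force: [0.7, -0.3, 0.2]
opening: 0.042
grip_force: 0.0
```

Call:
pendant(motion={"moves":[[0,0,0,0,0,-0.12],[0,0,0,0,0,-0.12],[0,0,0,0,0,-0.12],[0,0,0,0,0,-0.12],[0,0,0,0,0,-0.12],[0,0,0,0,0,-0.12],[0,0,0,0,0,-0.12],[0,0,0,0,0,-0.12]]}, jaw=0.042)

```text
time: 26.9
tool_pos: [0.5337, -0.4425, 0.2788]
tool_rot: [-2.838, -0.388, 0.465]
contact_force: [0.4, 1.2, -0.5]
opening: 0.0423
grip_force: 0.0
```

Call:
pendant(motion={"moves":[[0,0,0,0,0,-0.12],[0,0,0,0,0,-0.12],[0,0,0,0,0,-0.035],[-0.02,-0.025,0,0,0,0],[-0.02,-0.028,0,0,0,0],[-0.02,-0.028,0,0,0,0],[-0.02,-0.024,0,0,0,0],[0,0,0,0,0,0]]})

```text
time: 27.57
tool_pos: [0.4002, -0.4212, 0.2603]
tool_rot: [-2.95, -0.453, 0.747]
contact_force: [1.0, -1.4, 0.6]
opening: 0.042
grip_force: 0.0
```

Call:
pendant(motion={"moves":[[0,0,0,0,0,0],[0,0,0,0,0,0],[0,0,0,0,0,0]]})

```text
time: 27.82
tool_pos: [0.4056, -0.4221, 0.2617]
tool_rot: [-2.958, -0.454, 0.753]
contact_force: [0.6, 0.2, 0.0]
opening: 0.042
grip_force: 0.0
```

```bash
python3 shot.py b2
```

Run:
```python
from h import *
import pickle
c=pickle.load(open('b2.pkl','rb'))
u,v=map(int,proj(c,np.array([.581,-.3326,.058])+YL*.113+.012*A));v=min(v,220)
x0=max(u-120,0);y0=max(v-120,0);print(x0,y0,robot.observe()["tool_rot"])
cv2.imwrite('pics/b2c.png',cv2.resize(c['image'][y0:y0+200,x0:x0+240,::-1],(720,600),interpolation=cv2.INTER_CUBIC))
```

```text
knob [490.30063941 115.74512395] dial [310.5817935  187.50495062]
190 67 [-2.95742177 -0.45354168  0.75338805]
```

View pics/b2c.png

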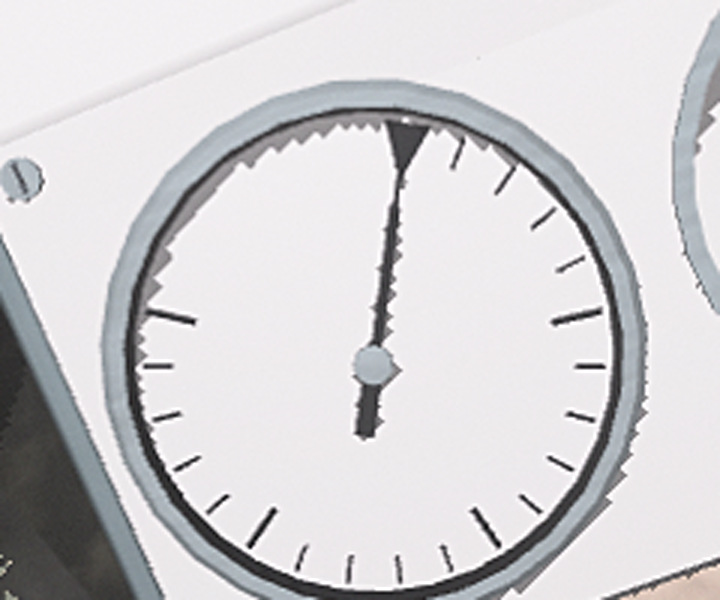

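In this crop the triangle (base middle (407,124), apex (401,178)) lies on the needle line from (365,433) through (400,185). They agree to within about 0.01 rad, and the robot is clear of everything.

```bash
python3 -c "
from h import *
print(robot.hand_in())"
```

```text
the job is handed in; nothing more can be done
None
```

I handed the job in at about 28 s: the empty canister stands in the middle of the pan, the full one is upright back in its place, and the zero triangle lines up with the needle to about 0.01 rad in the last picture.

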